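# Offer the burner plate up over the open table lantern

### The job

One of the two table lanterns on the white board already has its burner plate screwed in; the other is still open. Pick up the loose burner plate and hold it level over the open lantern, about 2 cm above the rim and not touching it, turned so that the igniter slot is over the white igniter and all four screw holes are lined up over the threaded pillars. Finish holding it still like that, so that I can plug the igniter lead in underneath and start the screws; do not bang it against the lanterns, and leave the glass, the gas can and the screwdriver where they are.

Things in the scene. Friction and masses are not known exactly. Their poses are not given: they have to be found in the camera images.
- plate: the loose burner plate: flat square metal plate 138 x 138 x 4 mm with a round burner head standing in its middle (46 mm diameter, straight sides from 4 to 38 mm above the underside, top at 41 mm). Lies flat on the board, burner up; 0.35 to 0.6 kg, centre of mass on the burner's axis. Origin: centre of the underside; z up; x points from the igniter slot to the burner.
- plate_slot (a point): middle of the igniter slot through the loose plate, 10 mm (along the plate's x) by 24 mm (along y), 44 mm from the burner's axis on the plate's -x side, at the underside
- plate_hole0 (a point): centre of a round 9 mm screw hole in the loose plate, at (+55, +55) mm in the plate's x, y, at the underside
- plate_hole1 (a point): centre of a round 9 mm screw hole in the loose plate, at (+55, -55) mm in the plate's x, y, at the underside
- plate_hole2 (a point): centre of a round 9 mm screw hole in the loose plate, at (-55, -55) mm in the plate's x, y, at the underside
- plate_hole3 (a point): centre of a round 9 mm screw hole in the loose plate, at (-55, +55) mm in the plate's x, y, at the underside
- lantern_a: one of two alike table lanterns, fixed on the white board, either may be the open one: a dark steel box 150 x 150 x 100 mm, open on top, walls 4 mm, a black control knob sticking out 18 mm in front. Origin: centre of its underside (on the board's top); z up; x points away from the knob's side, the igniter belongs on the -x side, the knob's. The rim is 100 mm above the origin.
- lantern_a_post0 (a point): top centre (threaded hole) of a 16 mm threaded pillar in lantern_a, at (+55, +55) mm in the lantern's x, y, 94 mm above its underside; under plate_hole0 when the plate is the right way round
- lantern_a_post1 (a point): top centre (threaded hole) of a 16 mm threaded pillar in lantern_a, at (+55, -55) mm in the lantern's x, y, 94 mm above its underside; under plate_hole1 when the plate is the right way round
- lantern_a_post2 (a point): top centre (threaded hole) of a 16 mm threaded pillar in lantern_a, at (-55, -55) mm in the lantern's x, y, 94 mm above its underside; under plate_hole2 when the plate is the right way round
- lantern_a_post3 (a point): top centre (threaded hole) of a 16 mm threaded pillar in lantern_a, at (-55, +55) mm in the lantern's x, y, 94 mm above its underside; under plate_hole3 when the plate is the right way round
- lantern_b: one of two alike table lanterns, fixed on the white board, either may be the open one: a dark steel box 150 x 150 x 100 mm, open on top, walls 4 mm, a black control knob sticking out 18 mm in front. Origin: centre of its underside (on the board's top); z up; x points away from the knob's side, the igniter belongs on the -x side, the knob's. The rim is 100 mm above the origin.
- lantern_b_post0 (a point): top centre (threaded hole) of a 16 mm threaded pillar in lantern_b, at (+55, +55) mm in the lantern's x, y, 94 mm above its underside; under plate_hole0 when the plate is the right way round
- lantern_b_post1 (a point): top centre (threaded hole) of a 16 mm threaded pillar in lantern_b, at (+55, -55) mm in the lantern's x, y, 94 mm above its underside; under plate_hole1 when the plate is the right way round
- lantern_b_post2 (a point): top centre (threaded hole) of a 16 mm threaded pillar in lantern_b, at (-55, -55) mm in the lantern's x, y, 94 mm above its underside; under plate_hole2 when the plate is the right way round
- lantern_b_post3 (a point): top centre (threaded hole) of a 16 mm threaded pillar in lantern_b, at (-55, +55) mm in the lantern's x, y, 94 mm above its underside; under plate_hole3 when the plate is the right way round
- fitted: the burner plate already screwed down in one of the two lanterns, the finished one (fixed): same plate and burner as the loose one, with four screw heads. Origin: centre of its underside, on that lantern's vertical axis, 94 mm above that lantern's underside; the burner's top is 35 mm above that lantern's rim.
- valve: the gas valve with brass jet and upright white igniter, seen inside the lantern that is still open (fixed). Origin: on that lantern's vertical axis, 4 mm above its underside; axes as the lantern's; the igniter stands 44 mm to the -x side of the axis (10 mm thick) and ends 12 mm under the rim.
- board: white flat work board, 440 mm (x) by 700 mm (y), 5 mm thick, fixed on the table; the lanterns, the loose plate and the three bystanders stand on it. Origin: centre of its underside.
- tumbler: bystander: drinking glass, 68 mm across, 95 mm high, near the board's far edge; origin at the centre of its underside
- cartridge: bystander: white gas can with a domed top, 66 mm across, 102 mm high, near the board's far edge; origin at the centre of its underside
- driver: bystander: screwdriver 190 mm long lying near the board's far edge; origin at its middle, length along its x
Things that resemble listed ones, but are neither listed nor needed, are in the scene too. What is shaped like the plate but red or turquoise is not meant.

How it is judged:
On the way:
1. the loose plate is lifted clear of the board in the fingers (z of plate in the frame of board above 0.035 m and contact force between the fingers and plate above 1 N), for 0.2 s.
At the end, for the whole second after the job is handed in: Held in the fingers, level within 0.07 rad, still, over the lantern with the exposed valve; each screw hole within 4.5 mm sideways of its own pillar (so the slot is over the igniter), underside 8 to 35 mm above the rim, touching neither lanterns nor board (((horizontal distance between valve and lantern_a below 0.03 m and horizontal distance between plate_hole0 and lantern_a_post0 below 0.0045 m and horizontal distance between plate_hole1 and lantern_a_post1 below 0.0045 m and horizontal distance between plate_hole2 and lantern_a_post2 below 0.0045 m and horizontal distance between plate_hole3 and lantern_a_post3 below 0.0045 m and z of plate in the frame of lantern_a between 0.108 and 0.135 m) or (horizontal distance between valve and lantern_b below 0.03 m and horizontal distance between plate_hole0 and lantern_b_post0 below 0.0045 m and horizontal distance between plate_hole1 and lantern_b_post1 below 0.0045 m and horizontal distance between plate_hole2 and lantern_b_post2 below 0.0045 m and horizontal distance between plate_hole3 and lantern_b_post3 below 0.0045 m and z of plate in the frame of lantern_b between 0.108 and 0.135 m)) and angle between plate's own z axis and vertical below 0.07 rad and contact force between the fingers and plate above 1 N and linear speed of plate below 0.02 m/s and contact force between plate and lantern_a below 0.1 N and contact force between plate and lantern_b below 0.1 N and contact force between plate and fitted below 0.1 N and contact force between plate and valve below 0.1 N and contact force between plate and board below 0.1 N); the arm keeps its last pose, push and grip.
It fails at once if the plate was banged against a lantern (over 15 N) (contact force between plate and lantern_a above 15 N or contact force between plate and lantern_b above 15 N or contact force between plate and fitted above 15 N or contact force between plate and valve above 15 N).
It fails at once if the glass was moved more than 3 cm (distance of tumbler from where it was at the start of the episode above 0.03 m).
It fails at once if the gas can was moved more than 3 cm (distance of cartridge from where it was at the start of the episode above 0.03 m).
It fails at once if the screwdriver was moved more than 3 cm (distance of driver from where it was at the start of the episode above 0.03 m).
It also fails if it takes over 48 s, if anything falls off the work surface, if the arm or the gripper's body presses on something with over 40 N, if the wrist force passes 120 N, or if a joint passes its speed limit or range.

### The arm

A 6-joint arm with a two-finger parallel gripper is mounted at the origin on the work surface. World frame = base frame: x ahead of the robot, y to its left, z up, the work surface at z = 0. Lengths are in m, angles in rad, forces in N, time in s.
With the tool pointing down it reaches from about 0.4 to 0.825 m from the base axis. Payload 7 kg.
Tool frame: the origin (TCP) lies at the very end of the fingers, on their centre line; the grasp point (between the pads) lies robot.grip_depth behind it (robot.grip_depth is the distance from the TCP to the grasp point, in m); z points along the fingers, y is the line along which they close (so a half turn about z gives the same grasp; the last joint's range is limited). The gripper opens to 88 mm and grips with 3 to 60 N. Pads are 19 mm wide; open, the fingers measure 130 mm over their backs; the gripper's body (78 mm by 193 mm) begins 47 mm behind the grasp point.
Start: joints at [1.408, 0.359, 0.012, 0, -1.224, -0.288], TCP at [0.294, 0.608, 0.227] pointing down, gripper open.
Joint ranges: [-3.07, 3.07], [-1.43, 2.12], [-1.02, 1.25], [-3.03, 1.67], [-3.05, -0], [-3.03, 3.03]. Speed limits (rad/s): [2.39, 2.39, 3.01, 3.14, 3.14, 3.14].

### API

Orientations are given as a 3x3 rotation matrix whose columns are the frame's x, y, z axes.
In Python, from cell import robot, eyes, job gives the robot as it stands. The module is installed in compiled form; this text tells all that it offers.
- The arm moves only by the tool play_rows, never from a script. Its argument "rows" is one flat list of numbers, 7 for each row, row after row: the shift along the tool's x, y, z in mm, then the turn, a rotation vector about the tool's x, y, z in rad, then the opening, from 0 (shut) to 1 (fully open). A call has exactly 5 rows; each row is the pose to reach, as a shift and turn from the pose commanded when the call began, along the tool's axes at that moment; what a row does not reach only later rows make up. A row lasts 1/8 s, in which the tool goes at most 62.5 mm and 10.7 degrees, less where a joint would pass 70% of its speed; a pose out of reach is approached as far as the arm can. A call with a gripper value outside its range is refused whole. The fingers move at their own pace and stop on an object; the grip force is fixed at half the most. Time passes only in rows, so rows that repeat a pose let the fingers close, or fill a call up. It gives the time, the measured TCP pose, the force, the opening and the grip force at its end, in the units of the state.
- robot.get_state(): the state, without advancing time (a new reading comes with each control period).
- eyes.read_camera(name): name is "scene" or "top"; returns a dict with "img" (400x640x3 uint8, blue, green, red), "camera_matrix" (3x3 intrinsics, pixels), "origin" and "attitude" of the camera in the world. Camera axes: x right, y down, z forward; pixel columns grow to the right and rows downward; lengths in m; the calibration is good to about 2 mm. A picture is of the moment at which its call begins. There is no depth.
- job.close_job(): hands the job in; it is judged then, once.
The state is a dict: "t": time; "joint_pos": joint angles; "qvel": joint speeds; "effort": joint torques, N m; "ee_pos": TCP position; "orientation": TCP orientation; "ft_force": force on the tool from outside, world axes, zero at the start; "wrist_torque": the same for the moment, N m; "gripper_width": opening from 0.0 (shut) to 1.0 (fully open); "gripper_force": force on a finger pad.
Only numpy, scipy, OpenCV 4.12 (cv2) and the standard library are available. Lean on these libraries where they do the work, as an engineer would, in place of code of your own. Each camera call takes 0.05 s, during which the arm holds its last target. There are 200 camera calls.

## Working session

There is one attempt and no reset: what is moved stays moved. The work goes in short steps, Python scripts to look and compute and a tool call to move; the robot and the scene stay as the last step left them, time stands still between calls to the robot, and variables do not carry over. Pictures are saved under pics/ and viewed, at most 10 in all, crops included, and the job is handed in when it is done.

Besides the shell and the picture viewer there is one more tool, called as a command line: name --argument value ..., lists and objects as JSON in quotes. play_rows: Moves the arm, as the interface text tells. Its arguments: {"type":"object","properties":{"rows":{"type":"array","items":{"type":"number"}}},"required":["rows"]}

```bash
mkdir -p pics; python3 - <<'E'
from cell import robot, eyes, job
import cv2,numpy as np,pickle
d={}
for n in("scene","top"):
    c=eyes.read_camera(n); d[n]=c; cv2.imwrite(f"pics/{n}0.png",c["img"]); print(n,c["camera_matrix"],c["origin"],c["attitude"])
pickle.dump(d,open("c0.pkl","wb"))
print(robot.get_state(), robot.grip_depth)
E
```

```text
scene [[433.00554371   0.         320.01050625]
 [  0.         433.00554371 204.43354915]
 [  0.           0.           1.        ]] [1.29613964 0.25550847 1.06392773] [[-0.48564349  0.68997644 -0.53673356]
 [ 0.87408837  0.39098245 -0.28827461]
 [ 0.01095071 -0.60915125 -0.79297846]]
top [[495.93557661   0.         321.74856086]
 [  0.         495.93557661 202.62258659]
 [  0.           0.           1.        ]] [ 0.34481244 -0.0811207   1.40197236] [[-0.01974786 -0.97984344  0.19878848]
 [-0.9997402   0.02161592  0.00723125]
 [-0.01138249 -0.19859403 -0.98001574]]
{'t': 0.1, 'joint_pos': array([ 1.40810343e+00,  3.59318406e-01,  1.11726875e-02, -2.97065932e-04,
       -1.22410188e+00, -2.88088928e-01]), 'qvel': array([-0.00266927, -0.00049764,  0.0014215 ,  0.00070368, -0.00028951,
       -0.000194  ]), 'effort': array([-1.98305199e-03, -5.84161627e+01,  2.93750256e+01,  7.01553494e+00,
        1.01956030e-02, -4.92726917e-05]), 'ee_pos': array([0.29392323, 0.60717287, 0.22572608]), 'orientation': array([[ 9.00062728e-01, -4.35760053e-01, -5.10770319e-04],
       [-4.35760329e-01, -9.00061672e-01, -1.38683781e-03],
       [ 1.44603733e-04,  1.47081447e-03, -9.99998908e-01]]), 'ft_force': array([-0.11096167,  0.33699372, -0.60489927]), 'wrist_torque': array([ 0.01494327,  0.01037796, -0.03203283]), 'gripper_force': 0.0, 'gripper_width': 1.0018143556827288} 0.0188
```

View pics/top0.png

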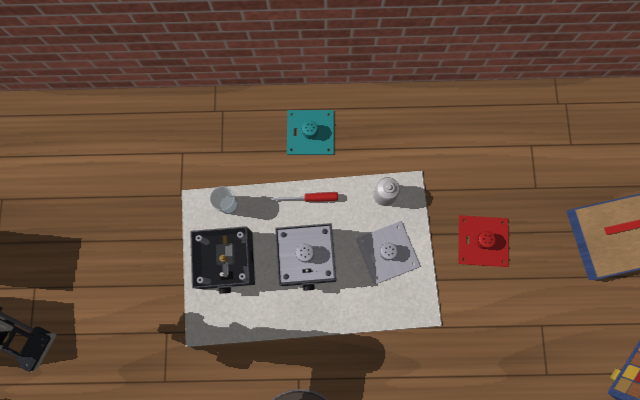

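View pics/scene0.png

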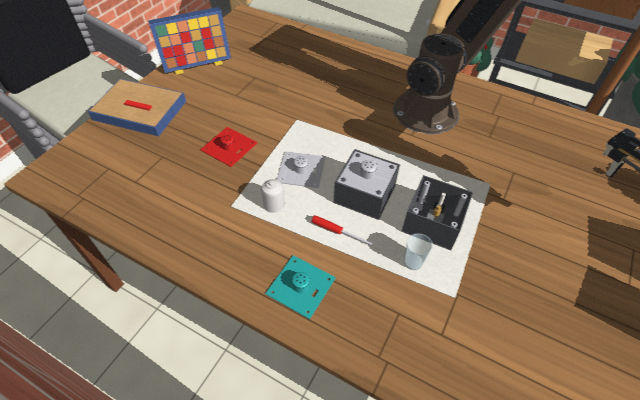

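The open lantern is on the left in the top view (about 222,258), with its knob toward the robot (225,290). The finished lantern is at about (306,254) and the loose plate at about (390,252). I'll enlarge the lantern and plate in both views.

```bash
python3 - <<'E'
import cv2,numpy as np,pickle
d=pickle.load(open("c0.pkl","rb"))
def crop(im,x,y,w,h,s):
    o=cv2.resize(im[y:y+h,x:x+w],None,fx=s,fy=s,interpolation=cv2.INTER_CUBIC)
    for i in range(0,w,10): cv2.putText(o,str(x+i),(i*s,8),0,.28,(0,0,255),1); cv2.line(o,(i*s,0),(i*s,o.shape[0]),(0,200,255) if 0 else (0,140,0),1) if i%20==0 else 0
    for i in range(0,h,10): cv2.putText(o,str(y+i),(0,i*s+4),0,.28,(0,0,255),1); cv2.line(o,(0,i*s),(o.shape[1],i*s),(0,140,0),1) if i%20==0 else 0
    return o
t=d["top"]["img"]; s=d["scene"]["img"]
cv2.imwrite("pics/crop_top.png",np.hstack([crop(t,184,220,76,76,5),crop(t,352,215,76,76,5)]))
cv2.imwrite("pics/crop_sc.png",np.hstack([crop(s,400,170,76,76,5),crop(s,265,140,76,76,5)]))
E
```

```text
(no output)
```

View pics/crop_top.png

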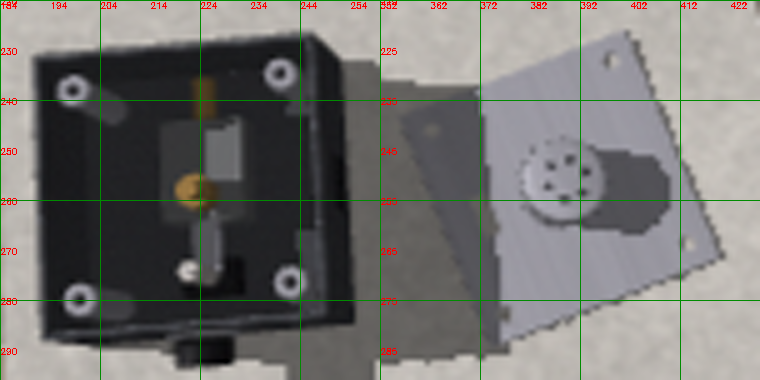

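View pics/crop_sc.png

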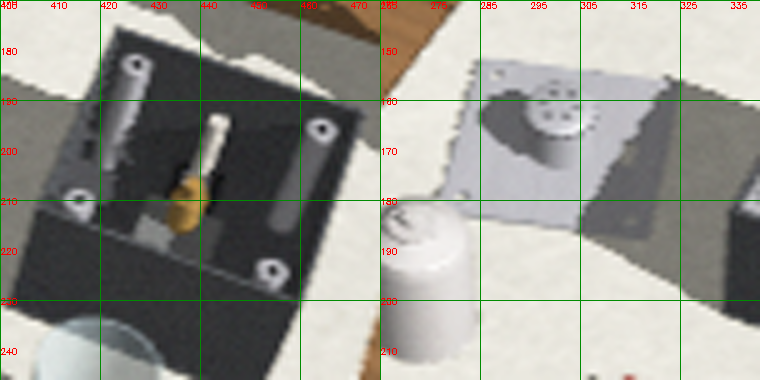

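Top-view pillars: (198.0,237.8), (239.6,234.2), (241.6,276.0), (199.6,279.6); igniter tip at (221.4,273.8) on the knob side. Plate corners in the top view: about (401.5,220.6), (421,266), (376,283.6), (356.4,237). The slot seems to be in the shadowed half, so I'll stretch the contrast there and solve for the poses.

```bash
cat > h.py <<'E'
import cv2,numpy as np,pickle
from scipy.optimize import least_squares
def proj(c,P):
    p=(np.atleast_2d(P)-c["origin"])@np.array(c["attitude"]); p=p/p[:,2:]
    return (p@np.array(c["camera_matrix"]).T)[:,:2]
def ray(c,uv,z):
    d=np.array(c["attitude"])@np.linalg.inv(c["camera_matrix"])@np.array([uv[0],uv[1],1.]); o=np.array(c["origin"])
    return o+d*(z-o[2])/d[2]
def R(a): return np.array([[np.cos(a),-np.sin(a)],[np.sin(a),np.cos(a)]])
def fit(obs,L,z,x0): # obs: list of (cam,uv[n]), local xyz L[n]
    def P(q): return np.c_[L[:,:2]@R(q[2]).T+q[:2],L[:,2]+z]
    f=lambda q:np.concatenate([(proj(c,P(q)[idx])-uv).ravel() for c,idx,uv in obs])
    r=least_squares(f,x0); return r.x,f(r.x).reshape(-1,2)
E
python3 - <<'E'
from h import *
np.set_printoptions(precision=4,suppress=True)
d=pickle.load(open("c0.pkl","rb")); T,S=d["top"],d["scene"]
g=lambda p,x,y:np.array([[(a+.5)/5-.5+x,(b+.5)/5-.5+y] for a,b in p])
B=55e-3
L=np.array([[B,B,.094],[B,-B,.094],[-B,-B,.094],[-B,B,.094],[-.044,0,.088]])
pt=g([(72,91),(280,73),(290,282),(80,300)],184,220)
ps=g([(272,271),(78,206),(136,66),(321,129)],400,170)
for o in ([(T,[0,1,2,3],pt)],[(S,[0,1,2,3],ps)],[(T,[0,1,2,3],pt),(S,[0,1,2,3],ps)]):
    q,r=fit(o,L,.005,[.5,.2,0]); print("lantern",q,r.ravel())
print("igniter px pred",proj(T,np.r_[q[:2]+R(q[2])@[-.044,0],.093]),proj(S,np.r_[q[:2]+R(q[2])@[-.044,0],.093]))
# plate corners: x axis guess from slot(left in top => +y world) to burner => x ~ -y
C=.069
L2=np.array([[C,C,.004],[C,-C,.004],[-C,-C,.004],[-C,C,.004],[B,B,.004],[B,-B,.004],[-B,-B,.004],[-B,B,.004],[0,0,.041]])
# x to right in image; y(left of x, seen from above)=up in image
ct=g([(248,30),(345,257),(120,345),(22,112),(232,60),(308,243)],352,215)
it=[0,1,2,3,4,5]
q1,r=fit([(T,it,ct)],L2,.005,[.4,-.2,-1.6]); print("plate top",q1,r.round(1).ravel())
bt=g([(183,180)],352,215); bs=g([(181,104)],265,140)
print("burner top",ray(T,bt[0],.046),ray(S,bs[0],.046))
q2,r=fit([(T,[8],bt),(S,[8],bs)],L2,.005,q1);print(r)
print("pred scene",proj(S,np.c_[L2[:,:2]@R(q1[2]).T+q1[:2],L2[:,2]+.005]))
sl=lambda z:np.array([np.r_[q1[:2]+R(q1[2])@v,z] for v in ([-.044,0],[.044,0],[0,.044],[0,-.044])])
print("slot cand top",proj(T,sl(.009)),"scene",proj(S,sl(.009)))
def en(im,x,y,w,h):
    o=cv2.resize(im[y:y+h,x:x+w],None,fx=7,fy=7,interpolation=cv2.INTER_CUBIC).astype(float)
    return np.clip((o-50)*2.2,0,255).astype(np.uint8)
cv2.imwrite("pics/enh.png",np.hstack([en(T["img"],354,218,56,70),en(S["img"],285,145,56,70)]))
E
```

```text
lantern [0.4699 0.1996 0.0647] [ 0.0969 -0.0121 -0.1127  0.0498  0.0527 -0.0267 -0.037  -0.0088]
lantern [0.4707 0.1969 0.0741] [ 0.1951  0.2169  0.184  -0.5832 -0.2715  0.2322 -0.1289  0.1557]
lantern [0.4702 0.1983 0.0684] [ 0.5132 -0.0368  0.2952 -0.126   0.6223 -0.2217  0.5414 -0.0475  0.6043
  0.3386  0.6443 -0.631   0.3745  0.2602  0.4801  0.3401]
igniter px pred [[221.4682 273.561 ]] [[444.0223 193.2918]]
plate top [ 0.483  -0.254  -1.2233] [-0.  -0.4 -0.1 -0.2 -1.   0.2  0.   0.6  0.5 -0.1  0.6 -0.3]
burner top [ 0.4821 -0.25    0.046 ] [ 0.4816 -0.2549  0.046 ]
[[ 0.6726 -0.0772]
 [ 0.7152  0.4873]]
pred scene [[275.8744 181.6416]
 [284.8499 151.0977]
 [325.089  156.0986]
 [318.4733 187.2169]
 [281.0961 178.9315]
 [288.0604 154.5465]
 [320.3161 158.5758]
 [314.8507 183.3254]
 [300.8241 160.7752]]
slot cand top [[373.5018 257.2942]
 [402.5205 246.0025]
 [382.0478 237.0975]
 [394.1025 266.3527]] scene [[314.3283 170.2375]
 [287.9379 166.8732]
 [298.563  178.5589]
 [303.5381 158.9097]]
```

View pics/enh.png

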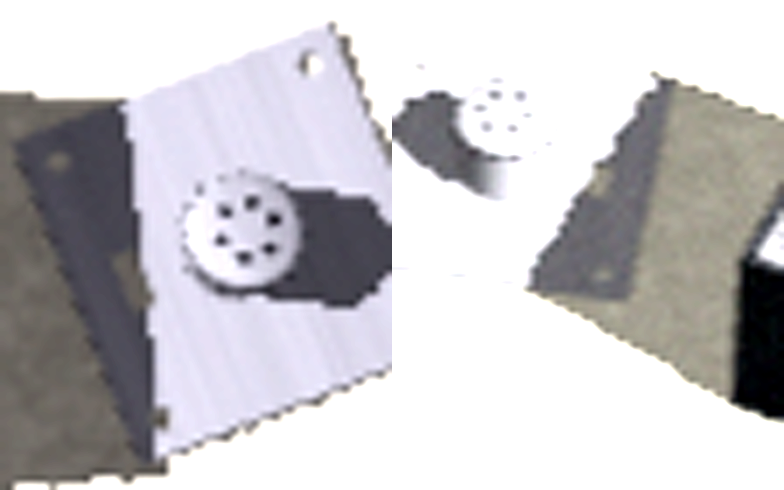

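The slot shows in the shadowed half at top (372.3,257.3), as predicted for yaw −1.223, and the holes match too. The plate is at about (0.482,-0.2535) and the open lantern at about (0.470,0.198), yaw about 0.066. Moving now.

```bash
cat > mv.py <<'E'
import sys,numpy as np
from scipy.spatial.transform import Rotation as Ro
from cell import robot
def mv(p,yaw):
    s=robot.get_state(); O=np.array(s["orientation"]); c,n=np.cos(yaw),np.sin(yaw)
    G=np.array([[c,n,0],[n,-c,0],[0,0,-1.]])
    print("shift mm",(O.T@(np.array(p)-s["ee_pos"])*1000).round(1),"rv",Ro.from_matrix(O.T@G).as_rotvec().round(4),
     "pos",s["ee_pos"].round(4),"yaw",np.arctan2(O[1,0],O[0,0]).round(4),"q",s["joint_pos"].round(2),"w",s["gripper_width"].round(3),"F",s["gripper_force"].round(1),"ft",s["ft_force"].round(1),"t",s["t"])
if __name__=="__main__":
    a=[float(x) for x in sys.argv[1:]]; mv(a[:3],a[3])
E
python3 mv.py .50 .30 .24 -1.0; python3 mv.py .50 0 .24 -1.7
```

```text
Traceback (most recent call last):
  File "mv.py", line 10, in <module>
    a=[float(x) for x in sys.argv[1:]]; mv(a[:3],a[3])
                                        ~~^^^^^^^^^^^^
  File "mv.py", line 8, in mv
    "pos",s["ee_pos"].round(4),"yaw",np.arctan2(O[1,0],O[0,0]).round(4),"q",s["joint_pos"].round(2),"w",s["gripper_width"].round(3),"F",s["gripper_force"].round(1),"ft",s["ft_force"].round(1),"t",s["t"])
                                                                                                        ^^^^^^^^^^^^^^^^^^^^^^^^
AttributeError: 'float' object has no attribute 'round'
Traceback (most recent call last):
  File "mv.py", line 10, in <module>
    a=[float(x) for x in sys.argv[1:]]; mv(a[:3],a[3])
                                        ~~^^^^^^^^^^^^
  File "mv.py", line 8, in mv
    "pos",s["ee_pos"].round(4),"yaw",np.arctan2(O[1,0],O[0,0]).round(4),"q",s["joint_pos"].round(2),"w",s["gripper_width"].round(3),"F",s["gripper_force"].round(1),"ft",s["ft_force"].round(1),"t",s["t"])
                                                                                                        ^^^^^^^^^^^^^^^^^^^^^^^^
AttributeError: 'float' object has no attribute 'round'
```

```bash
sed -i 's/s\["gripper_width"\].round(3)/round(s["gripper_width"],3)/;s/s\["gripper_force"\].round(1)/round(s["gripper_force"],1)/' mv.py
python3 mv.py .50 .35 .24 -1.0
```

```text
shift mm [297.5 141.7 -14. ] rv [ 1.400e-03 -5.000e-04  5.491e-01] pos [0.2939 0.6072 0.2257] yaw -0.4509 q [ 1.41  0.36  0.01 -0.   -1.22 -0.29] w 1.002 F 0.0 ft [-0.1  0.3 -0.6] t 0.1
```

play_rows --rows '[40,20,-4,0,0,0.08,1,100,48,-8,0,0,0.2,1,160,77,-12,0,0,0.33,1,215,103,-14,0,0,0.45,1,270,128,-14,0,0,0.55,1]'

```text
t: 0.72
ee_pos: [0.4794, 0.3764, 0.2406]
orientation: [[0.537, -0.844, 0.0], [-0.844, -0.537, 0.0], [-0.0, -0.0, -1.0]]
ft_force: [1.0, 0.8, 0.4]
gripper_width: 1.002
gripper_force: 0.0
```

```bash
python3 mv.py .50 .08 .24 -1.7
```

```text
shift mm [261.1 141.8   0.6] rv [-0.00e+00  1.00e-04  6.96e-01] pos [0.4794 0.3764 0.2406] yaw -1.004 q [ 0.99  0.24 -0.12 -0.   -1.21 -0.42] w 1.002 F 0.0 ft [1.  0.8 0.4] t 0.725
```

play_rows --rows '[54,30,0,0,0,0.14,1,108,60,0,0,0,0.28,1,162,90,0,0,0,0.42,1,216,118,0,0,0,0.56,1,261,142,0,0,0,0.7,1]'

```text
t: 1.35
ee_pos: [0.4994, 0.0795, 0.2405]
orientation: [[-0.135, -0.991, -0.0], [-0.991, 0.135, 0.0], [-0.0, 0.0, -1.0]]
ft_force: [0.3, -0.3, 0.4]
gripper_width: 1.002
gripper_force: 0.0
```

```bash
python3 mv.py .482 -.2535 .2 -2.0
```

```text
shift mm [332.4 -27.6  40.5] rv [1.000e-04 1.000e-04 2.942e-01] pos [0.4994 0.0795 0.2405] yaw -1.7058 q [ 0.55  0.07 -0.33 -0.   -1.17 -0.68] w 1.002 F 0.0 ft [ 0.3 -0.3  0.4] t 1.35
```

play_rows --rows '[60,-5,0,0,0,0.06,1,120,-10,4,0,0,0.12,1,180,-15,10,0,0,0.18,1,240,-20,16,0,0,0.24,1,300,-25,24,0,0,0.294,1]'

```text
t: 1.98
ee_pos: [0.4853, -0.2209, 0.2165]
orientation: [[-0.413, -0.911, 0.0], [-0.911, 0.413, -0.0], [-0.0, -0.0, -1.0]]
ft_force: [1.4, -0.9, -0.2]
gripper_width: 1.001
gripper_force: 0.0
```

```bash
python3 mv.py .482 -.2535 .1 -2.0
```

```text
shift mm [ 31.1 -10.4 116.5] rv [-0.0005  0.0002  0.0036] pos [ 0.4853 -0.2209  0.2165] yaw -1.9964 q [-0.06  0.13 -0.32 -0.   -1.12 -0.37] w 1.001 F 0.0 ft [ 1.4 -0.9 -0.2] t 1.975
```

play_rows --rows '[16,-5,30,0,0,0.004,1,31,-10,60,0,0,0.004,1,31,-10,90,0,0,0.004,1,31,-10,115,0,0,0.004,1,31,-10,135,0,0,0.004,1]'

```text
t: 2.6
ee_pos: [0.4814, -0.2514, 0.0801]
orientation: [[-0.415, -0.91, -0.002], [-0.91, 0.415, 0.0], [0.0, 0.002, -1.0]]
ft_force: [-0.4, -0.2, 0.2]
gripper_width: 1.0
gripper_force: 0.0
```

```bash
python3 mv.py .482 -.2535 .012 -2.0; python3 - <<'E'
from cell import eyes
import cv2,numpy as np
s=eyes.read_camera("scene")["img"][110:210,240:360]; t=eyes.read_camera("top")["img"][200:300,340:440]
cv2.imwrite("pics/a.png",np.hstack([cv2.resize(i,None,fx=3.5,fy=3.5,interpolation=2) for i in(s,t)]))
E
```

```text
shift mm [ 1.7 -1.5 68.1] rv [ 0.0015 -0.0003  0.0008] pos [ 0.4814 -0.2514  0.0801] yaw -1.9992 q [-0.12  0.29 -0.47 -0.   -0.82 -0.31] w 1.0 F 0.0 ft [-0.4 -0.2  0.2] t 2.6
```

View pics/a.png

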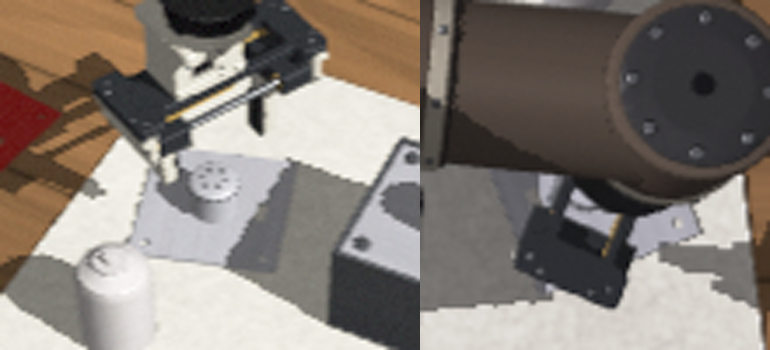

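The fingers straddle the burner (scene crop about (213,190)), with clearance to the can and the lantern. Descending.

play_rows --rows '[2,-1.5,20,0.0015,0,0,1,2,-1.5,40,0.0015,0,0,1,2,-1.5,56,0.0015,0,0,1,2,-1.5,65,0.0015,0,0,1,2,-1.5,68,0.0015,0,0,1]'

```text
t: 3.32
ee_pos: [0.4826, -0.2538, 0.0133]
orientation: [[-0.415, -0.91, 0.001], [-0.91, 0.415, -0.001], [0.0, -0.001, -1.0]]
ft_force: [-0.0, 0.5, 0.2]
gripper_width: 0.999
gripper_force: 0.0
```

play_rows --rows '[0,0,0,0,0,0,0.8,0,0,0,0,0,0,0.65,0,0,0,0,0,0,0.55,0,0,0,0,0,0,0.5,0,0,0,0,0,0,0.45]'

```text
t: 3.95
ee_pos: [0.4827, -0.2538, 0.0137]
orientation: [[-0.415, -0.91, 0.001], [-0.91, 0.415, -0.001], [-0.0, -0.002, -1.0]]
ft_force: [0.1, 0.4, 1.3]
gripper_width: 0.52
gripper_force: 30.0
```

play_rows --rows '[0,0,0,0,0,0,0.3,0,0,0,0,0,0,0.2,0,0,0,0,0,0,0,0,0,0,0,0,0,0,0,0,0,0,0,0,0]'

```text
t: 4.58
ee_pos: [0.4826, -0.2538, 0.0137]
orientation: [[-0.415, -0.91, 0.001], [-0.91, 0.415, -0.001], [0.0, -0.001, -1.0]]
ft_force: [-1.5, 1.1, 5.5]
gripper_width: 0.52
gripper_force: 30.0
```

```bash
python3 mv.py .482 -.2535 .012 -2.0
```

```text
shift mm [-0.1  0.7  1.7] rv [-0.0015 -0.      0.0012] pos [ 0.4826 -0.2538  0.0137] yaw -1.9988 q [-0.12  0.38 -0.53  0.   -0.66 -0.3 ] w 0.52 F 30.0 ft [-1.5  1.1  5.5] t 4.575
```

Gripped at 46 mm opening. Lifting.

play_rows --rows '[0,0,-6,0,0,0,0,0,0,-18,0,0,0,0,0,0,-40,0,0,0,0,0,0,-65,0,0,0,0,0,0,-90,0,0,0,0]'

```text
t: 5.2
ee_pos: [0.4823, -0.2537, 0.1047]
orientation: [[-0.415, -0.91, 0.001], [-0.91, 0.415, -0.0], [-0.0, -0.001, -1.0]]
ft_force: [0.4, 0.1, -4.2]
gripper_width: 0.518
gripper_force: 30.0
```

play_rows --rows '[0,0,-25,0,0,0,0,0,0,-50,0,0,0,0,0,0,-75,0,0,0,0,0,0,-95,0,0,0,0,0,0,-110,0,0,0,0]'

```text
t: 5.82
ee_pos: [0.4822, -0.2536, 0.2148]
orientation: [[-0.415, -0.91, 0.002], [-0.91, 0.415, -0.0], [-0.0, -0.002, -1.0]]
ft_force: [-0.9, -0.4, -5.1]
gripper_width: 0.515
gripper_force: 30.0
```

```bash
python3 mv.py .495 -.05 .22 -1.4; python3 - <<'E'
from cell import eyes
import cv2,numpy as np
s=eyes.read_camera("scene")["img"][40:220,220:400]
cv2.imwrite("pics/b.png",cv2.resize(s,None,fx=3,fy=3,interpolation=2))
E
```

```text
shift mm [-190.5   72.9   -5.3] rv [-2.300e-03 -2.000e-04 -5.989e-01] pos [ 0.4822 -0.2536  0.2148] yaw -1.9989 q [-0.12  0.15 -0.3   0.   -1.12 -0.3 ] w 0.515 F 30.0 ft [-0.9 -0.4 -5.1] t 5.825
```

View pics/b.png

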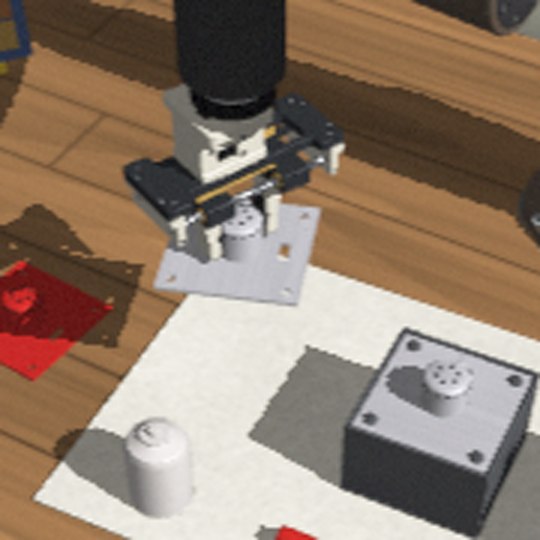

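The plate is held level and free, with the slot at crop (283,252). Carrying it over.

play_rows --rows '[-25,8,0,0,0,-0.06,0,-65,24,0,0,0,-0.18,0,-110,42,-2,0,0,-0.32,0,-152,58,-4,0,0,-0.46,0,-190,73,-5,-0.002,0,-0.6,0]'

```text
t: 6.5
ee_pos: [0.4944, -0.049, 0.2182]
orientation: [[0.176, -0.984, -0.001], [-0.984, -0.176, -0.0], [0.0, 0.001, -1.0]]
ft_force: [0.4, -0.3, -4.7]
gripper_width: 0.518
gripper_force: 30.0
```

```bash
python3 mv.py .475 .15 .21 -0.72
```

```text
shift mm [-199.3  -15.9    8.2] rv [ 1.100e-03  3.000e-04 -6.741e-01] pos [ 0.4944 -0.049   0.2182] yaw -1.3941 q [ 0.3   0.07 -0.38 -0.   -1.12 -0.12] w 0.518 F 30.0 ft [ 0.4 -0.3 -4.7] t 6.5
```

play_rows --rows '[-42,-3,0,0,0,-0.14,0,-84,-6,2,0,0,-0.28,0,-126,-10,4,0,0,-0.42,0,-165,-13,6,0,0,-0.56,0,-199,-16,8,0.001,0,-0.674,0]'

```text
t: 7.12
ee_pos: [0.4758, 0.1495, 0.2099]
orientation: [[0.752, -0.66, -0.0], [-0.66, -0.752, -0.0], [-0.0, 0.0, -1.0]]
ft_force: [0.6, -0.6, -3.8]
gripper_width: 0.513
gripper_force: 30.0
```

```bash
python3 mv.py .470 .198 .17 -0.71
```

```text
shift mm [-36.3 -32.6  39.9] rv [ 0.0004  0.0003 -0.0103] pos [0.4758 0.1495 0.2099] yaw -0.7203 q [ 0.7   0.08 -0.39 -0.   -1.1   0.15] w 0.513 F 30.0 ft [ 0.6 -0.6 -3.8] t 7.125
```

play_rows --rows '[-8,-7,10,0,0,-0.003,0,-18,-16,24,0,0,-0.006,0,-27,-24,38,0,0,-0.01,0,-33,-30,50,0,0,-0.01,0,-36,-33,55,0,0,-0.01,0]'

```text
t: 7.75
ee_pos: [0.4711, 0.1967, 0.1542]
orientation: [[0.755, -0.656, -0.001], [-0.656, -0.755, -0.001], [-0.0, 0.002, -1.0]]
ft_force: [0.9, 0.2, -3.5]
gripper_width: 0.517
gripper_force: 30.0
```

play_rows --rows '[0,0,0,0,0,0,0,0,0,0,0,0,0,0,0,0,0,0,0,0,0,0,0,0,0,0,0,0,0,0,0,0,0,0,0]'

```text
t: 8.38
ee_pos: [0.4715, 0.1968, 0.1555]
orientation: [[0.755, -0.656, 0.0], [-0.656, -0.755, 0.0], [0.0, -0.001, -1.0]]
ft_force: [0.0, -0.3, -4.8]
gripper_width: 0.519
gripper_force: 30.0
```

```bash
python3 mv.py .470 .198 .134 -0.71; python3 - <<'E'
from cell import eyes
import cv2,numpy as np,pickle
d={n:eyes.read_camera(n) for n in("scene","top")}; pickle.dump(d,open("c1.pkl","wb"))
def crop(im,x,y,w,h,s):
    o=cv2.resize(im[y:y+h,x:x+w],None,fx=s,fy=s,interpolation=cv2.INTER_CUBIC)
    for i in range(0,w,10): cv2.putText(o,str(x+i),(i*s,8),0,.28,(0,0,255),1)
    for i in range(0,h,10): cv2.putText(o,str(y+i),(0,i*s+4),0,.28,(0,0,255),1)
    return o
cv2.imwrite("pics/c.png",np.hstack([crop(d["scene"]["img"],395,130,80,120,5),crop(d["top"]["img"],180,195,80,120,5)]))
E
```

```text
shift mm [-2.   0.1 21.5] rv [-0.0005 -0.0002 -0.005 ] pos [0.4715 0.1968 0.1555] yaw -0.715 q [ 0.78  0.15 -0.45  0.   -0.97  0.08] w 0.519 F 30.0 ft [ 0.  -0.3 -4.8] t 8.375
```

View pics/c.png

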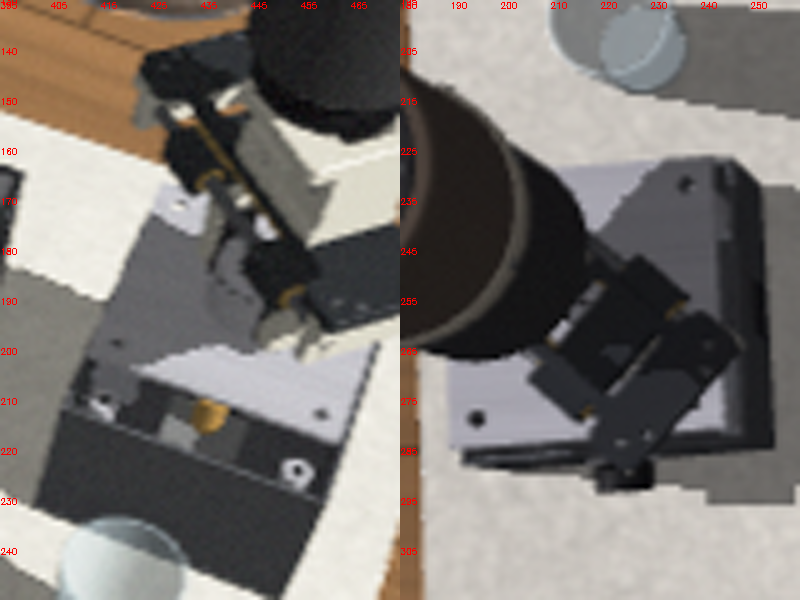

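The plate is level over the open lantern. In scene the holes are at crop (321,413), (117,342) and (180,204); in top at (286,184) and (76,419). I'll fit the plate pose in each camera and compare it with the same camera's lantern fit.

```bash
cat > m.py <<'E'
from h import *
np.set_printoptions(precision=4,suppress=True)
d=pickle.load(open("c0.pkl","rb")); T,S=d["top"],d["scene"]
g=lambda p,x,y:np.array([[(a+.5)/5-.5+x,(b+.5)/5-.5+y] for a,b in p])
B=55e-3
L=np.array([[B,B,.094],[B,-B,.094],[-B,-B,.094],[-B,B,.094]]); LP=L.copy(); LP[:,2]=.004
pt=g([(72,91),(280,73),(290,282),(80,300)],184,220); ps=g([(272,271),(78,206),(136,66),(321,129)],400,170)
lt=fit([(T,[0,1,2,3],pt)],L,.005,[.47,.2,.07])[0]; ls=fit([(S,[0,1,2,3],ps)],L,.005,[.47,.2,.07])[0]
def go(sc,si,tp,ti,zu,so,to):
    hs=g(sc,*so); ht=g(tp,*to)
    for z in (zu-.003,zu,zu+.003):
        a,ra=fit([(S,si,hs)],LP,z,[.47,.2,.07]); b,rb=fit([(T,ti,ht)],LP,z,[.47,.2,.07])
        print("z",z,"scene plate-lantern mm,rad",(a-ls)*[1e3,1e3,1],"res",ra.ravel().round(2)," top",(b-lt)*[1e3,1e3,1],"res",rb.ravel().round(2))
    print("yaw",ls[2],lt[2])
E
python3 - <<'E'
from m import *
go([(321,413),(117,342),(180,204)],[0,1,2],[(286,184),(76,419)],[1,3],.1468,(395,130),(180,195))
E
```

```text
z 0.1438 scene plate-lantern mm,rad [-4.1208 -1.5932 -0.0155] res [-0.35 -0.    0.53 -0.2  -0.18  0.25]  top [ 0.6465 -0.9824 -0.0064] res [-0.1   0.12  0.1  -0.11]
z 0.1468 scene plate-lantern mm,rad [-1.4861 -1.3467 -0.0159] res [-0.28  0.06  0.47 -0.2  -0.19  0.17]  top [ 0.3517 -1.6547 -0.0064] res [-0.05  0.06  0.05 -0.06]
z 0.14980000000000002 scene plate-lantern mm,rad [ 1.1485 -1.1002 -0.0164] res [-0.22  0.13  0.4  -0.2  -0.19  0.09]  top [ 0.057  -2.3269 -0.0064] res [-0.  0.  0. -0.]
yaw 0.07410383165644098 0.06466937230443295
```

```bash
python3 mv.py .4718 .1983 .134 -0.706
```

```text
shift mm [-0.7 -1.3 21.5] rv [-0.0005 -0.0001 -0.0089] pos [0.4715 0.1968 0.1555] yaw -0.7149 q [ 0.78  0.15 -0.45  0.   -0.97  0.08] w 0.518 F 30.0 ft [ 0.  -0.4 -4.4] t 8.475
```

play_rows --rows '[0,-0.5,5,0,0,-0.003,0,-0.5,-1,10,0,0,-0.006,0,-0.7,-1.3,15,0,0,-0.009,0,-0.7,-1.3,19,0,0,-0.009,0,-0.7,-1.3,21,0,0,-0.009,0]'

```text
t: 9.1
ee_pos: [0.4717, 0.1982, 0.134]
orientation: [[0.761, -0.649, -0.0], [-0.649, -0.761, -0.0], [0.0, 0.0, -1.0]]
ft_force: [0.7, 0.3, -4.7]
gripper_width: 0.519
gripper_force: 30.0
```

play_rows --rows '[0,0,0,0,0,0,0,0,0,0,0,0,0,0,0,0,0,0,0,0,0,0,0,0,0,0,0,0,0,0,0,0,0,0,0]'

```text
t: 9.72
ee_pos: [0.4718, 0.1983, 0.1344]
orientation: [[0.761, -0.649, 0.0], [-0.649, -0.761, 0.0], [0.0, -0.0, -1.0]]
ft_force: [-1.1, -0.1, -4.0]
gripper_width: 0.52
gripper_force: 30.0
```

```bash
python3 mv.py .4718 .1983 .134 -0.706; python3 - <<'E'
from cell import eyes
import cv2,numpy as np,pickle
d={n:eyes.read_camera(n) for n in("scene","top")}; pickle.dump(d,open("c2.pkl","wb"))
def crop(im,x,y,w,h,s):
    o=cv2.resize(im[y:y+h,x:x+w],None,fx=s,fy=s,interpolation=cv2.INTER_CUBIC)
    return o
cv2.imwrite("pics/d.png",np.hstack([crop(d["scene"]["img"],395,150,80,100,5),crop(d["top"]["img"],180,205,80,100,5)]))
E
```

```text
shift mm [-0.   0.   0.4] rv [-0.0004 -0.0002  0.0002] pos [0.4718 0.1983 0.1344] yaw -0.7058 q [ 0.78  0.17 -0.47  0.   -0.92  0.08] w 0.52 F 30.0 ft [-1.1 -0.1 -4. ] t 9.725
```

View pics/d.png

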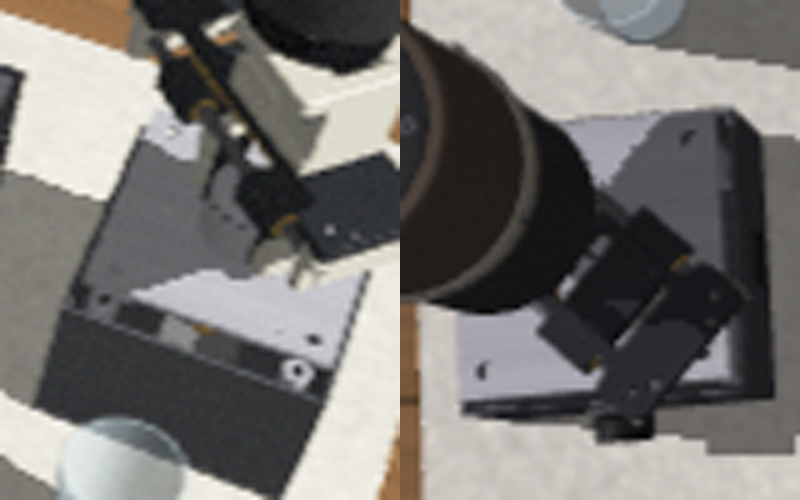

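In scene the holes are now at crop (313,339), (113,267) and (172,131). In top they are at about (288,139) and (83,371), with the pillar partly visible through each hole.

```bash
python3 - <<'E'
from m import *
go([(313,339),(113,267),(172,131)],[0,1,2],[(288,139),(83,371)],[1,3],.1258,(395,150),(180,205))
# direct relation through holes in top view: pillar tops vs holes, expected if aligned
for z in (.124,.126,.128):
    P=np.c_[LP[:,:2]@R(.066).T+lt[:2],LP[:,2]+z]; print(z,"aligned holes top",((proj(T,P)-[180,205]+.5)*5-.5)[[1,3]].ravel())
    P=np.c_[LP[:,:2]@R(.066).T+ls[:2],LP[:,2]+z]; print(z,"aligned holes scene",((proj(S,P)-[395,150]+.5)*5-.5)[:3].ravel())
im=pickle.load(open("c2.pkl","rb"))
t=im["top"]["img"]; s=im["scene"]["img"]
b=lambda i,x,y:cv2.resize(i[y-8:y+8,x-8:x+8],None,fx=16,fy=16,interpolation=cv2.INTER_CUBIC)
cv2.imwrite("pics/e.png",np.vstack([np.hstack([b(t,237,232),b(t,196,279),b(s,457,217)]),np.hstack([b(s,417,203),b(s,429,176),b(s,440,200)])]))
E
```

```text
z 0.12279999999999999 scene plate-lantern mm,rad [-3.2696 -0.3186 -0.0088] res [-0.29 -0.18  0.28  0.09  0.02  0.13]  top [ 0.893   1.3536 -0.0009] res [-0.07  0.08  0.07 -0.08]
z 0.1258 scene plate-lantern mm,rad [-0.6968 -0.0821 -0.0092] res [-0.23 -0.12  0.22  0.09  0.01  0.06]  top [ 0.6025  0.6869 -0.0009] res [-0.02  0.02  0.02 -0.02]
z 0.1288 scene plate-lantern mm,rad [ 1.8759  0.1544 -0.0096] res [-0.16 -0.06  0.16  0.09  0.01 -0.02]  top [ 0.312   0.0203 -0.0009] res [ 0.03 -0.03 -0.03  0.03]
yaw 0.07410383165644098 0.06466937230443295
0.124 aligned holes top [289.5672 140.5154  85.5809 372.4435]
0.124 aligned holes scene [310.8672 341.3176 113.213  270.5135 170.9908 134.2261]
0.126 aligned holes top [288.8807 139.9782  84.5654 372.2569]
0.126 aligned holes scene [311.8462 339.1283 113.9043 268.2807 171.7218 131.929 ]
0.128 aligned holes top [288.192  139.4394  83.5467 372.0697]
0.128 aligned holes scene [312.828  336.933  114.5975 266.0419 172.4547 129.6261]
```

View pics/e.png

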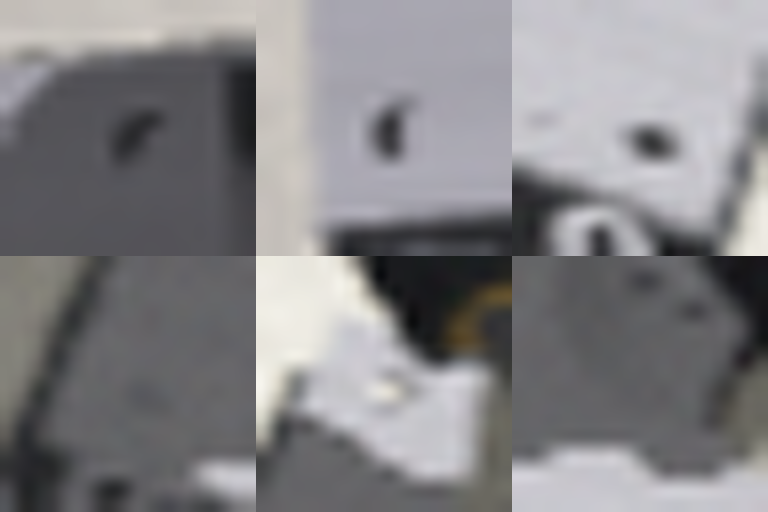

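The fits in both cameras put the plate within about 1 mm of the pillars, level, with its underside about 20 mm above the rim and the arm at rest. Handing in.

```bash
python3 -c "
from cell import robot,job
s=robot.get_state();print(s['ee_pos'],s['gripper_force'],abs(s['qvel']).max())
print(job.close_job())"
```

```text
[0.47179772 0.19830113 0.13443246] 29.99813811518834 0.0008533316138746143
the job is handed in; nothing more can be done
None
```

I handed the job in with the plate held still and level about 2 cm above the open lantern's rim; camera fits put its holes within about 1 mm of the pillars with the slot on the igniter side, though the gripper hid the slot itself, and no verdict came back.

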